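# Seat a gearbox shaft on the gauging slide and index the slide to the gauge

### The job

Take the steel shaft from its plywood cradle, lay it in the two V rests of the measuring slide with its collars outside the rests, and let it go. Then pull up the black knob of the slide's lock plunger, slide the carriage to the next hole on the side where the dial gauge stands, and let the pin drop fully home there; finish still gripping the knob, with the pin held engaged and the shaft still lying in its rests. Do not touch the gauge, and leave the tub, screwdriver and spanner where they are.

Things in the scene. Friction and masses are not known exactly. Their poses are not given: they have to be found in the camera images.
- shaft: Loose plain steel gearbox shaft, 130 mm long, 20 mm diameter, about 0.3 kg, with two round collars of 30 mm diameter, each filling 49 to 61 mm from the middle towards an end (same both ways round). Origin at its middle on the axis; x along the shaft. It starts lying in the cradle, its axis 33 mm above the bench, with free space under and beside its middle.
- cradle: Fixed low plywood cradle, 150 x 70 mm, with a notched block (26 mm high, 24 mm thick, as wide as the cradle) under each collar and a 4 mm thin board between the blocks. Origin under its centre; x along the shaft it carries. It may stand left or right of the slide; a blue bin stands on the other side.
- rail: Fixed measuring slide: grey base 150 x 380 mm, steel guide rail along y, and on the robot's side an aluminium index bar (top 50 mm above the bench) with three 13 mm holes 60 mm apart at x = -48 mm, y = -110, -50 and +10 mm. Origin on the bench under the centre; x points away from the robot, y along the rail. End stops at y = +-184 mm, 70 mm high.
- carriage (a joint): Position of the aluminium carriage along the rail's y in m, travel -0.08 to +0.08: 0 with the pin in the middle hole (the start), +0.06 and -0.06 with the pin in the holes either side. The pin has 1.5 mm of play in a hole. About 3 N of sliding friction; locked while the pin is down in a hole.
- rest (a point): Centre of the V rests on the carriage, 110 mm above the bench: where the middle of the seated shaft lies; axes as the rail's, x along the shaft. In the rail's frame x = +12, y = +50 mm + carriage. Two dark 90 degree V rests, 8 mm thick, stand at x = +-36 mm here, mouths 40 mm wide, tops 6 mm above this point; carriage top 50 mm below it. Collars go outside the rests, end play 9 mm each way.
- plunger (a joint): Lift of the lock plunger in m: 0 fully down (pin home, 14 mm deep in its hole), 0.024 fully up. A spring pushes it down, about 4 N at 0 and 9 N at the top. The round-ended pin is clear of the hole above 0.014; with the pin over the bar between holes it rests on the bar, at about 0.014.
- knob (a point): Grip point on the axis of the upright black cylindrical plunger knob (24 mm diameter, 34 mm tall), 108 mm above the bench with the pin home; it rises with the plunger. Knob top 14 mm above it, underside 20 mm below, steel boss (24 mm diameter) 26 mm below. In the rail's frame x = -48 mm, y = -50 mm + carriage. Gripped from above.
- gauge: Fixed dial gauge: round steel dial, 58 mm diameter, facing up on a dark block (x = 20 to 80 mm), 118 mm tall in all, thin stem pointing at the slide. Origin on the bench under the stem's tip (104 mm high); x away from the robot, y along the rail. It stands beyond the slide, in line with the rest (rest at y = 0 here) when the pin is in one outer hole; tip then 20 mm from the shaft's end.
- tub: Loose white round tub with a black cap, 64 mm diameter, 70 mm tall; a bystander beyond the slide. Origin under its centre.
- driver: Loose screwdriver lying on the bench; a bystander. Origin about under its middle.
- spanner: Loose steel spanner lying on the bench; a bystander. Origin about under its middle.

How it is judged (in metres and radians):
On the way, in this order (a step that is already met when the one before it is completed fails the run):
1. the shaft lies in both V rests, let go, with the carriage still locked in its first hole (x of shaft in the frame of rest between -0.012 and 0.012 m and y of shaft in the frame of rest between -0.005 and 0.005 m and z of shaft in the frame of rest between -0.005 and 0.005 m and angle between the x axis of shaft and the x axis of rest, either way round below 0.09 rad and contact force between the fingers and shaft below 0.3 N and value of joint carriage between -0.006 and 0.006 m and value of joint plunger below 0.004 m), for 0.2 s.
2. the plunger is pulled up by its knob, pin out of the first hole (value of joint plunger above 0.011 m and contact force between the fingers and plunger above 1 N and value of joint carriage between -0.006 and 0.006 m), for 0.05 s.
At the end, for the whole second after the job is handed in: Rest within 5 mm of the gauge's line, pin within 3 mm of fully home, fingers still gripping the plunger knob (over 2 N); shaft at rest in both V rests (within 12 mm along, 5 mm across and in height, 0.09 rad), untouched by the fingers (x of shaft in the frame of rest between -0.012 and 0.012 m and y of shaft in the frame of rest between -0.005 and 0.005 m and z of shaft in the frame of rest between -0.005 and 0.005 m and angle between the x axis of shaft and the x axis of rest, either way round below 0.09 rad and contact force between the fingers and shaft below 0.3 N and y of rest in the frame of gauge between -0.005 and 0.005 m and value of joint plunger below 0.003 m and contact force between the fingers and plunger above 2 N and linear speed of shaft below 0.02 m/s); the arm keeps its last pose, push and grip.
It fails at once if the gauge is touched (over 1 N) (contact force between anything else and gauge above 1 N).
It fails at once if the tub is shifted by over 20 mm (distance of tub from where it was at the start of the episode above 0.02 m).
It fails at once if the screwdriver is shifted by over 20 mm (distance of driver from where it was at the start of the episode above 0.02 m).
It fails at once if the spanner is shifted by over 20 mm (distance of spanner from where it was at the start of the episode above 0.02 m).
It also fails if it takes over 54 s, if anything falls off the work surface, if the arm or the gripper's body presses on something with over 40 N, if the wrist force passes 120 N, or if a joint passes its speed limit or range.

### The arm

A 6-joint arm with a two-finger parallel gripper is mounted at the origin on the work surface. World frame = base frame: x ahead of the robot, y to its left, z up, the work surface at z = 0. Lengths are in mm, angles in rad, forces in N, time in s.
With the tool pointing down it reaches from about 375 to 975 mm from the base axis. Payload 3.8 kg.
Tool frame: the origin (TCP) lies midway between the tips of the shut fingers; the grasp point (between the pads) lies 19 mm behind it; y points along the fingers, z is the direction in which the jaws open and shut, and the axes are right-handed (so a half turn about y gives the same grasp; the last joint's range is limited). The gripper opens to 88 mm and grips with 3 to 60 N. Pads are 18 mm wide; open, the fingers measure 123 mm over their backs; the gripper's body (75 mm by 187 mm) begins 45 mm behind the grasp point.
Start: joints at [1.185, 0.264, 1.604, -0, 1.274, -0.037], TCP at [230.692, 634.349, 217.906] pointing down, gripper open.
Joint ranges: [-2.63, 2.63], [-0.94, 2.18], [0.31, 2.57], [-1.31, 4.45], [0, 2.66], [-2.55, 2.55]. Speed limits (rad/s): [2.57, 2.57, 3.14, 3.14, 3.14, 3.14].

### API

Orientations are given as a 3x3 rotation matrix whose columns are the frame's x, y, z axes.
In Python, from cell import arm, capture, spot_in, place_of gives the robot as it stands.
- The arm moves only by the tool servo_tool, never from a script. Its arguments are lists of equal length, an entry for each row: "translation": the shift along the tool's x, y, z in cm, a list of three; "dr": the turn, a rotation vector about the tool's x, y, z in rad, a list of three; "grip": the closure, from -1 (fully open) to 1 (shut). In form: {"translation": [[x, y, z], ...], "dr": [[rx, ry, rz], ...], "grip": [grip, ...]}. A call has 1 to 20 rows; each row is the pose to reach, as a shift and turn from the pose measured when the call began, along the tool's axes at that moment; what a row does not reach only later rows make up. A row lasts 1/12 s, in which the tool goes at most 41.7 mm and 7.16 degrees, less where a joint would pass 70% of its speed; a pose out of reach is approached as far as the arm can. A call with a gripper value outside its range is refused whole. The fingers move at their own pace and stop on an object; "grip_force" is the grip in N (left out, the last holds). Time passes only in rows, so rows that repeat a pose let the fingers close. It gives the time, the measured TCP pose, the force and the opening at its end, in the units of the state.
- arm.get_obs(): the state, without advancing time (a new reading comes with each control period).
- capture(name): name is "scene" or "top"; returns a dict with "color" (400x640x3 uint8, blue, green, red), "fx", "fy", "cx", "cy" (pixels), "extrinsics" (4x4, takes a point from world to camera coordinates). Camera axes: x right, y down, z forward; pixel columns grow to the right and rows downward; lengths in mm; the calibration is good to about 2 mm. A picture is of the moment at which its call begins. There is no depth.
- arm.close_job(): hands the job in, once; it reports no verdict.
Trained networks look in a picture, given as the dict that the camera call returned (one of the last four; its "shot" number tells which), for a name from the list of things; names that differ only in an ending like _2 or _b are one class to them, and where a whole thing is asked for, a point or a joint stands for the part that bears it (a point fixed in the world has none). Each returns a list of dicts, best first, with "score" (0 to 1); they miss things now and then, are a little off and sometimes report something else, mostly with a low value. They report only what shows in the picture. A call takes as long as a camera call.
- spot_in(picture, label): "pixel" ([row, column] in pixels, amid what is visible of it).
- place_of(picture, label): "pixel" ([row, column] in pixels: a listed point, or the origin of a listed thing).
The state is a dict: "clock": time; "q": joint angles; "joint_velocities": joint speeds; "tau": joint torques, N m; "tcp_pos": TCP position; "eef_rot": TCP orientation; "wrist_force": force on the tool from outside, world axes, zero at the start; "ft_torque": the same for the moment, N m; "gripper_width": finger opening in mm.
Only numpy, scipy, OpenCV 4.12 (cv2) and the standard library are available. Lean on these libraries where they do the work, as an engineer would, in place of code of your own. Each camera call takes 0.05 s, during which the arm holds its last target. There are 200 camera calls.

## Working session

There is one attempt and no reset: what is moved stays moved. The work goes in short steps, Python scripts to look and compute and a tool call to move; the robot and the scene stay as the last step left them, time stands still between calls to the robot, and variables do not carry over. Pictures are saved under pics/ and viewed, about 8 in all and at most 12, crops included, and the job is handed in when it is done.

Besides the shell and the picture viewer there is one more tool, called after "Request:" as name(argument=value, ...) on one line, values as JSON. servo_tool: Moves the arm, as the interface text tells. Its arguments: {"type":"object","properties":{"translation":{"type":"array"},"dr":{"type":"array"},"grip":{"type":"array"},"grip_force":{"type":"number"}},"required":["translation","dr","grip"]}

```bash
mkdir -p pics; ls; cat > h.py <<'E'
import numpy as np, cv2
from cell import arm, capture, spot_in, place_of
def ray(p,px):
    E=np.array(p["extrinsics"]);R,t=E[:3,:3],E[:3,3]
    d=R.T@np.array([(px[1]-p["cx"])/p["fx"],(px[0]-p["cy"])/p["fy"],1.]);return -R.T@t,d
def atz(p,px,z):
    c,d=ray(p,px);return c+d*(z-c[2])/d[2]
def tri(a,b):
    A=np.zeros((3,3));B=np.zeros(3)
    for p,px in(a,b):
        c,d=ray(p,px);d=d/np.linalg.norm(d);M=np.eye(3)-np.outer(d,d);A+=M;B+=M@c
    return np.linalg.solve(A,B)
def proj(p,X):
    E=np.array(p["extrinsics"]);v=E[:3,:3]@np.array(X)+E[:3,3]
    return np.array([p["cy"]+p["fy"]*v[1]/v[2],p["cx"]+p["fx"]*v[0]/v[2]])
E
python3 - <<'E'
from h import *
np.set_printoptions(precision=1,suppress=True)
P={n:capture(n) for n in("scene","top")}
for n,p in P.items(): cv2.imwrite(f"pics/{n}0.png",p["color"])
Z=dict(shaft=33,cradle=0,rail=0,rest=110,knob=108,gauge=0,tub=0,driver=0,spanner=0)
for l,z in Z.items():
    for n,p in P.items():
        for r in place_of(p,l)[:2]: print(l,n,r["pixel"],round(r["score"],2),atz(p,r["pixel"],z))
for n,p in P.items(): print(n,ray(p,[200,320]),p["fx"])
o=arm.get_obs();print(o["tcp_pos"],o["eef_rot"],o["gripper_width"],o["clock"],o["wrist_force"])
E
```

```text
pics
shaft scene [280.7, 416.7] 0.73 [456.1 326.5  33. ]
shaft top [238.5, 207.1] 0.69 [454.  335.9  33. ]
cradle scene [285.4, 419.3] 0.77 [442.7 330.1   0. ]
cradle scene [168.8, 245.2] 0.45 [ 660.7 -326.4    0. ]
rail scene [218.0, 333.4] 0.97 [517.3  12.9   0. ]
rail top [215.3, 312.3] 0.82 [522.2  21.5   0. ]
rest scene [206.5, 338.7] 0.68 [529.6  57.2 110. ]
rest top [208.6, 295.5] 0.96 [527.5  68.6 110. ]
rest top [187.9, 272.7] 0.54 [588.7 133.2 110. ]
knob scene [175.9, 335.0] 0.61 [473.6 -49.8 108. ]
knob top [224.8, 333.2] 0.58 [479.3 -37.6 108. ]
gauge top [187.9, 272.4] 0.97 [610.1 143.4   0. ]
tub scene [235.9, 297.4] 0.86 [644.7  13.3   0. ]
tub top [177.8, 309.7] 0.65 [639.8  27.5   0. ]
driver scene [334.0, 351.1] 0.79 [675.8 345.1   0. ]
driver top [169.1, 207.8] 0.75 [673.5 344.2   0. ]
spanner scene [169.3, 246.4] 0.65 [ 658.2 -322.1    0. ]
spanner top [170.1, 423.7] 0.54 [ 657.6 -327.7    0. ]
scene (array([936. , 647. , 984.8]), array([-0.3, -0.6, -0.8])) 402.3379368575948
top (array([ 322.9,   17.3, 1474.3]), array([ 0.2, -0. , -1. ])) 484.75893581508365
[230.7 634.3 217.9] [[ 0.9 -0.   0.3]
 [-0.3 -0.   0.9]
 [ 0.  -1.  -0. ]] 88.07743747901424 1.0 [ 0.5 -0.3 -0.2]
```

```bash
python3 - <<'E'
import cv2
a=cv2.imread("pics/top0.png")[120:300,150:390];cv2.imwrite("pics/t1.png",cv2.resize(a,(800,600),interpolation=cv2.INTER_CUBIC))
a=cv2.imread("pics/scene0.png")[120:360,230:550];cv2.imwrite("pics/s1.png",cv2.resize(a,(800,600),interpolation=cv2.INTER_CUBIC))
E
```

```text
(no output)
```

View pics/t1.png

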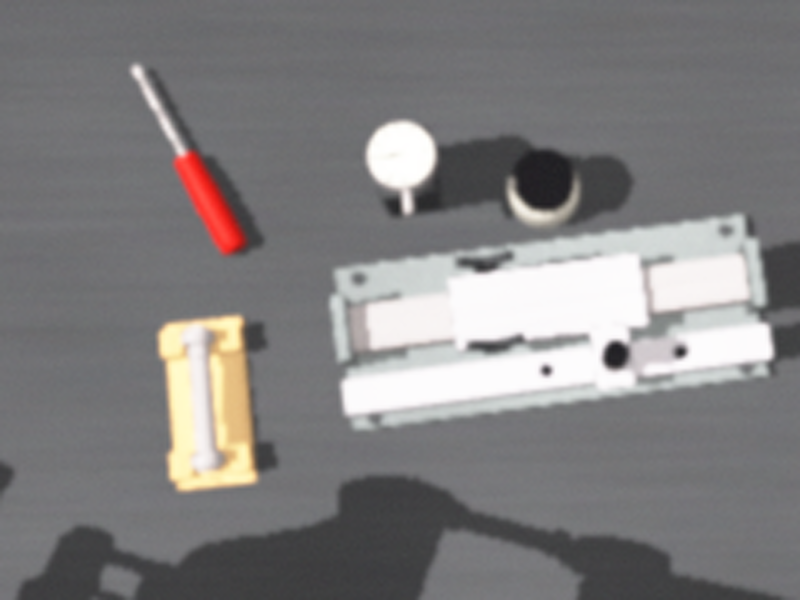

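View pics/s1.png

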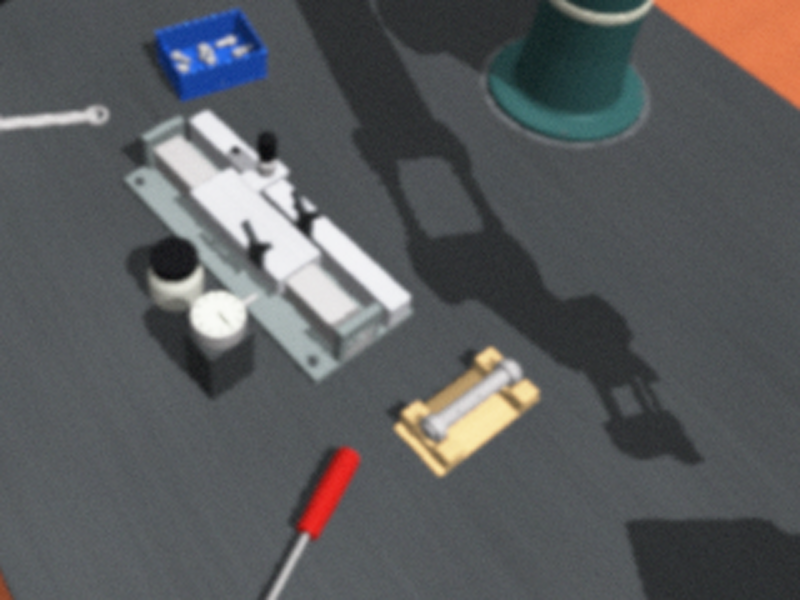

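The top view shows the carriage, with the knob near crop (615,355) and its outer holes at (546,370) and (680,351). The gauge (400,155) is on the +y side and the shaft runs from (197,330) to (205,468) in the cradle. In the scene view the knob's top is at crop (267,137). The networks look a few pixels off, so I'll refine by fitting.

```bash
cat > fit.py <<'E'
from h import *
from scipy.optimize import least_squares
np.set_printoptions(precision=2,suppress=True)
T,S=capture("top"),capture("scene")
def crop_t(x,y): return [120+y*.3-.35,150+x*.3-.35]
def crop_s(x,y): return [120+y*.4-.3,230+x*.4-.3]
def blob(p,px,r,thr):
    r0,c0=int(px[0]),int(px[1]);g=p["color"][r0-r:r0+r+1,c0-r:c0+r+1].max(2).astype(float)
    w=np.clip(thr-g,0,None);yy,xx=np.mgrid[-r:r+1,-r:r+1]
    return [r0+(w*yy).sum()/w.sum(),c0+(w*xx).sum()/w.sum()]
h1=blob(T,crop_t(546,370),3,200);h2=blob(T,crop_t(680,351),3,150);print("holes",h1,h2)
a,b=atz(T,h1,50),atz(T,h2,50);print(a,b,np.linalg.norm(a-b))
F=[(T,h1,(-48,10,50),1),(T,h2,(-48,-110,50),1),(T,crop_t(616,355),(-48,-50,118),1)]
for x,y,X in((335,270,(75,190)),(745,215,(75,-190)),(775,372,(-75,-190)),(355,430,(-75,190))):F.append((T,crop_t(x,y),X+(None,),1))
for x,y,X in((127,181,(75,-190)),(317,378,(75,190)),(410,308,(-75,190))):F.append((S,crop_s(x,y),X+(None,),1))
F.append((S,crop_s(267,137),(-48,-50,122),1))
def W(v,X):
    c,s=np.cos(v[2]),np.sin(v[2]);z=v[3] if X[2] is None else X[2]
    return [v[0]+c*X[0]-s*X[1],v[1]+s*X[0]+c*X[1],z]
if __name__=="__main__":
    for sel in(F,[f for f in F if f[0] is T],[f for f in F if f[0] is S]):
        R=least_squares(lambda v:np.concatenate([(proj(f[0],W(v,f[2]))-f[1]) for f in sel]),[520,20,.13,10],loss="soft_l1")
        v=R.x;print(v);print(R.fun.reshape(-1,2).T)
        print("rest",W(v,(12,50,110)),"knob",W(v,(-48,-50,108)),"target rest",W(v,(12,110,110)))
    for p,l,box in((T,"top",(215,265,195,228)),(S,"scene",(255,310,385,450))):
        r0,r1,c0,c1=box;im=p["color"][r0:r1,c0:c1].astype(int)
        sat=im.max(2)-im.min(2);m=((sat<45)&(im.max(2)>125)).astype(np.uint8)
        n,lab,st,_=cv2.connectedComponentsWithStats(m);k=1+np.argmax(st[1:,4])
        ys,xs=np.nonzero(lab==k);q=cv2.minAreaRect(np.float32(np.c_[xs,ys]));bx=cv2.boxPoints(q)+[c0,r0]
        e=[(bx[i]+bx[(i+1)%4])/2 for i in range(4)]
        if np.linalg.norm(e[0]-e[2])<np.linalg.norm(e[1]-e[3]):e=e[1:]+e[:1]
        A,B=[atz(p,[t[1],t[0]],33) for t in(e[0],e[2])];d=A-B;d*=np.sign(d[0])
        print(l,len(xs),q,"mid",(A+B)/2,"len",np.linalg.norm(d),"yaw",np.arctan2(d[1],d[0]))
        cv2.imwrite(f"pics/m_{l}.png",(lab==k)*255)
    R=arm.get_obs()["eef_rot"];print(np.array(R))
E
python3 fit.py
```

```text
holes [np.float64(230.69217081850533), np.float64(313.43772241992883)] [np.float64(225.07590132827323), np.float64(353.61859582542695)]
[469.6   18.82  50.  ] [ 484.03 -100.22   50.  ] 119.90557125209484
[517.45  13.31   0.12  12.77]
[[ 0.33  0.36 -0.52  0.   -0.34  0.74  0.7  -1.39  0.71  0.39  0.02]
 [ 0.45  0.49  0.51 -0.12 -0.27 -1.55 -0.24 -2.25 -0.37  1.39 -0.64]]
rest [np.float64(523.3922178189334), np.float64(64.38567266878809), 110] knob [np.float64(475.7596516049737), np.float64(-42.062148520152874), 108] target rest [np.float64(516.2292208339018), np.float64(123.95656719113373), 110]
[517.89  13.2    0.12  14.85]
[[ 0.18  0.26 -0.65 -0.34 -0.54  0.61  0.43]
 [ 0.46  0.51  0.52 -0.15 -0.12 -1.44 -0.32]]
rest [np.float64(523.9047089056527), np.float64(64.26583179387488), 110] knob [np.float64(476.1329523397053), np.float64(-42.1195961302721), 108] target rest [np.float64(516.8196352930611), np.float64(123.84604438080811), 110]
[512.8    9.08   0.12   2.94]
[[-0.74  0.58  0.5  -1.45]
 [-1.34  0.02  1.35 -0.12]]
rest [np.float64(518.6834691212816), np.float64(60.16226833098415), 110] knob [np.float64(471.1700244619907), np.float64(-46.33877662449271), 108] target rest [np.float64(511.45382986510725), np.float64(119.72511175056566), 110]
top 317 ((14.993468284606934, 23.91944694519043), (44.17934036254883, 9.213008880615234), 85.36454010009766) mid [452.99 327.31  33.  ] len 132.17759645969048 yaw 0.09428156795251103
scene 394 ((32.23243713378906, 22.194595336914062), (16.76289176940918, 45.58330535888672), 53.97262954711914) mid [446.5  319.02  33.  ] len 136.13660042022457 yaw 0.0800870634980353
[[ 0.94 -0.    0.34]
 [-0.34 -0.    0.94]
 [-0.   -1.   -0.  ]][ WARN:0@3.278] global loadsave.cpp:1063 imwrite_ Unsupported depth image for selected encoder is fallbacked to CV_8U.
```

```bash
cat > mv.py <<'E'
from h import *
from scipy.spatial.transform import Rotation as Ro
np.set_printoptions(precision=3,suppress=True)
def plan(*tg):
    o=arm.get_obs();R=np.array(o["eef_rot"]);t=np.array(o["tcp_pos"])
    print("clk",o["clock"],"tcp",t,"w",round(o["gripper_width"],1),"F",np.array(o["wrist_force"]))
    for x,y,z,yaw in tg:
        c,s=np.cos(yaw),np.sin(yaw);G=np.c_[[c,s,0],[0,0,-1],[-s,c,0]]
        print("tr cm",R.T@(np.array([x,y,z])-t)/10,"dr",Ro.from_matrix(R.T@G).as_rotvec())
E
python3 -c "
from mv import *
plan((453,327.3,110,.09))"
```

```text
clk 1.1 tcp [230.671 634.354 217.906] w 88.5 F [0.567 0.633 0.307]
tr cm [ 31.388  10.791 -21.258] dr [ 0.    -0.439 -0.   ]
```

Request:
servo_tool(translation=[[31.39,10.8,-21.26],[31.39,10.8,-21.26],[31.39,10.8,-21.26],[31.39,10.8,-21.26],[31.39,10.8,-21.26],[31.39,10.8,-21.26],[31.39,10.8,-21.26],[31.39,10.8,-21.26],[31.39,10.8,-21.26],[31.39,10.8,-21.26],[31.39,10.8,-21.26],[31.39,10.8,-21.26],[31.39,10.8,-21.26],[31.39,10.8,-21.26],[31.39,10.8,-21.26]], dr=[[0,-0.44,0],[0,-0.44,0],[0,-0.44,0],[0,-0.44,0],[0,-0.44,0],[0,-0.44,0],[0,-0.44,0],[0,-0.44,0],[0,-0.44,0],[0,-0.44,0],[0,-0.44,0],[0,-0.44,0],[0,-0.44,0],[0,-0.44,0],[0,-0.44,0]], grip=[-1,-1,-1,-1,-1,-1,-1,-1,-1,-1,-1,-1,-1,-1,-1], grip_force=25)

```text
clock: 2.35
tcp_pos: [452.7, 328.7, 110.6]
eef_rot: [[0.996, 0.001, -0.093], [0.093, 0.001, 0.996], [0.001, -1.0, 0.001]]
wrist_force: [0.4, 1.0, 0.6]
gripper_width: 88.2
```

```bash
python3 - <<'E'
from mv import *
S,T=capture("scene"),capture("top")
o=arm.get_obs();t=np.array(o["tcp_pos"]);R=np.array(o["eef_rot"])
out=[]
for p,(r,c) in((S,(190,330)),(T,(180,150))):
    s=6;im=cv2.resize(p["color"][r:r+100,c:c+130],None,fx=s,fy=s,interpolation=cv2.INTER_CUBIC)
    def pt(X,col):
        q=proj(p,X);cv2.circle(im,(int((q[1]-c+.5)*s),int((q[0]-r+.5)*s)),4,col,1)
    for k in(-1,1):
        pt(t+R[:,2]*44*k,(0,255,0))          # inner tips
        pt(t+R[:,2]*44*k+R[:,0]*9,(0,255,255));pt(t+R[:,2]*44*k-R[:,0]*9,(0,255,255))
    for x in(-65,0,65): pt(np.array([453,327.3,33])+R[:,0]*x,(0,0,255))
    cv2.imwrite("pics/ov_%s.png"%("S" if p is S else "T"),im)
E
```

```text
(no output)
```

View pics/ov_S.png

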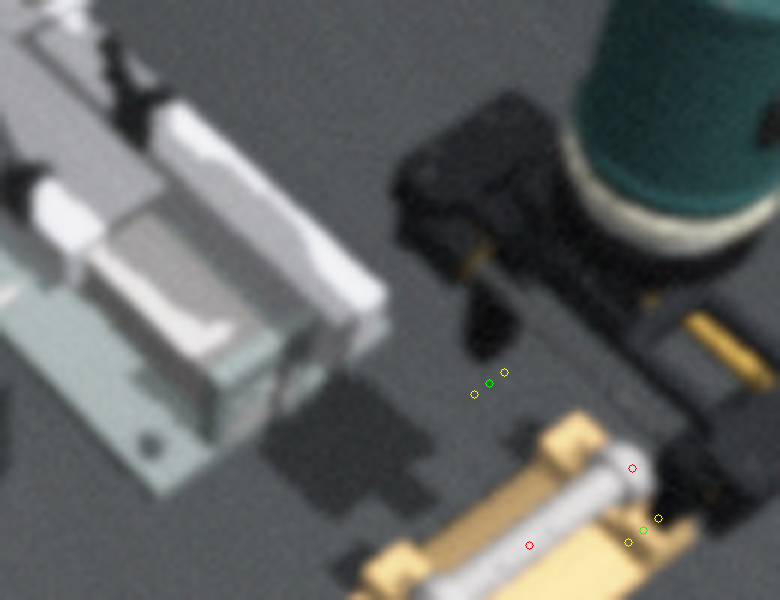

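View pics/ov_T.png

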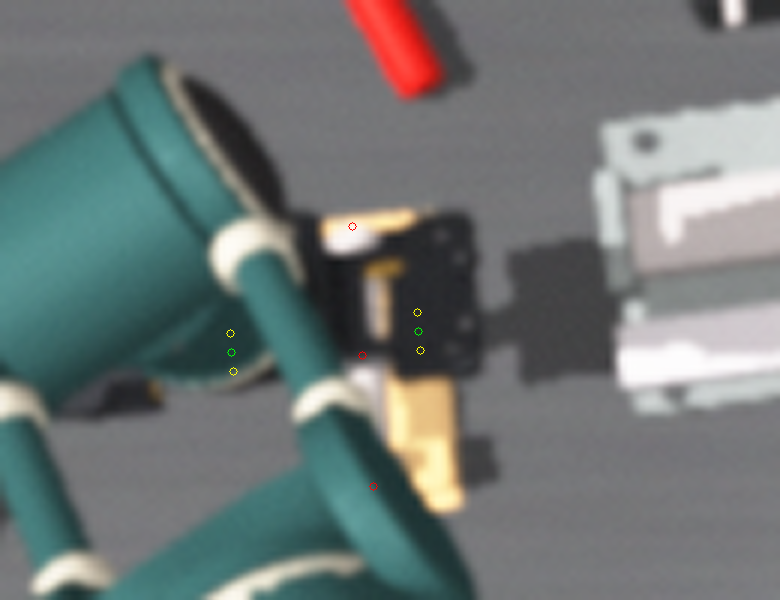

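Request:
servo_tool(translation=[[0,3,-0.14],[0,6,-0.14],[0,9,-0.14],[0,9.65,-0.14],[0,9.65,-0.14],[0,9.65,-0.14],[0,9.65,-0.14],[0,9.65,-0.14],[0,9.65,-0.14],[0,9.65,-0.14],[0,9.65,-0.14],[0,9.65,-0.14],[0,9.65,-0.14],[0,9.65,-0.14]], dr=[[0,0,0],[0,0,0],[0,0,0],[0,0,0],[0,0,0],[0,0,0],[0,0,0],[0,0,0],[0,0,0],[0,0,0],[0,0,0],[0,0,0],[0,0,0],[0,0,0]], grip=[-1,-1,-1,-1,-1,-1,1,1,1,1,1,1,1,1], grip_force=25)

```text
clock: 3.62
tcp_pos: [452.8, 327.0, 13.9]
eef_rot: [[0.996, 0.001, -0.093], [0.093, 0.001, 0.996], [0.001, -1.0, 0.0]]
wrist_force: [0.1, 0.1, -0.4]
gripper_width: 36.9
```

Request:
servo_tool(translation=[[0,0,0],[0,0,0],[0,0,0],[0,0,0],[0,0,0],[0,0,0],[0,-2,0],[0,-5,0],[0,-9,0],[0,-13,0],[0,-13,0],[0,-13,0]], dr=[[0,0,0],[0,0,0],[0,0,0],[0,0,0],[0,0,0],[0,0,0],[0,0,0],[0,0,0],[0,0,0],[0,0,0],[0,0,0],[0,0,0]], grip=[1,1,1,1,1,1,1,1,1,1,1,1])

```text
clock: 4.62
tcp_pos: [454.7, 328.3, 147.0]
eef_rot: [[0.996, 0.006, -0.093], [0.093, 0.004, 0.996], [0.006, -1.0, 0.004]]
wrist_force: [-0.3, 0.0, -3.7]
gripper_width: 18.1
```

```bash
python3 - <<'E'
from mv import *
o=arm.get_obs()
S=capture("scene");T=capture("top")
t=np.array(o["tcp_pos"]);R=np.array(o["eef_rot"]);m=t+[0,0,19]
s=6;q=proj(S,m);r,c=int(q[0])-45,int(q[1])-60
im=cv2.resize(S["color"][r:r+90,c:c+120],None,fx=s,fy=s,interpolation=cv2.INTER_CUBIC)
for x in(-65,-49,49,65):
    q=proj(S,m+R[:,0]*x)+[-3.1*1.1,-.6];cv2.circle(im,(int((q[1]-c+.5)*s),int((q[0]-r+.5)*s)),4,(0,0,255),1)
cv2.imwrite("pics/g.png",im)
plan((524.3,65.5,145,.1206),(524.3,65.5,91,.1206))
E
```

```text
clk 4.7167 tcp [451.675 326.292 142.51 ] w 17.9 F [-1.191 -0.679 -3.196]
tr cm [  4.81   -0.24  -26.641] dr [ 0.001 -0.028 -0.001]
tr cm [  4.817   5.16  -26.638] dr [ 0.001 -0.028 -0.001]
```

View pics/g.png

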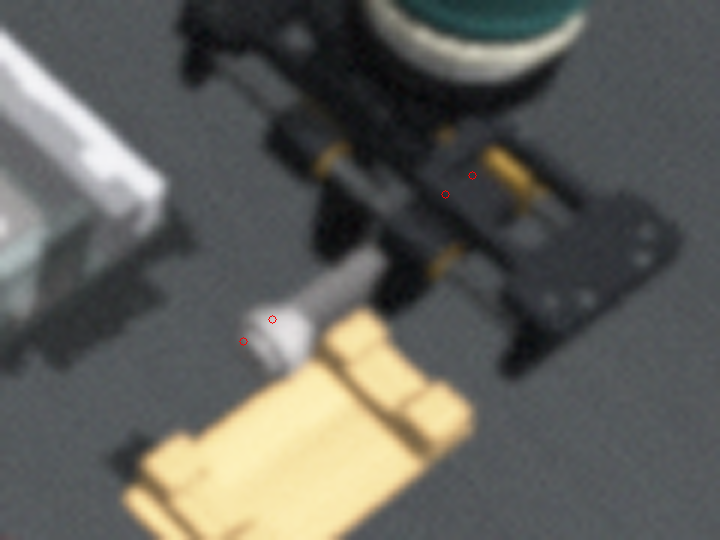

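Request:
servo_tool(translation=[[0.4,-0.1,-2],[0.9,-0.2,-5],[1.4,-0.24,-8],[1.9,-0.24,-11],[2.5,-0.24,-14],[3.1,-0.24,-17],[3.7,-0.24,-20],[4.2,-0.24,-23],[4.6,-0.24,-25.2],[4.81,-0.24,-26.3],[4.81,-0.24,-26.64],[4.81,-0.24,-26.64],[4.81,-0.24,-26.64],[4.81,-0.24,-26.64],[4.81,-0.24,-26.64],[4.81,-0.24,-26.64]], dr=[[0,-0.01,0],[0,-0.028,0],[0,-0.028,0],[0,-0.028,0],[0,-0.028,0],[0,-0.028,0],[0,-0.028,0],[0,-0.028,0],[0,-0.028,0],[0,-0.028,0],[0,-0.028,0],[0,-0.028,0],[0,-0.028,0],[0,-0.028,0],[0,-0.028,0],[0,-0.028,0]], grip=[1,1,1,1,1,1,1,1,1,1,1,1,1,1,1,1])

```text
clock: 6.05
tcp_pos: [524.1, 66.5, 145.0]
eef_rot: [[0.993, -0.001, -0.122], [0.122, -0.001, 0.993], [-0.001, -1.0, -0.0]]
wrist_force: [0.5, -1.2, -2.8]
gripper_width: 18.4
```

```bash
python3 - <<'E'
from mv import *
S=capture("scene");o=arm.get_obs()
t=np.array(o["tcp_pos"]);R=np.array(o["eef_rot"]);m=t+[0,0,19]
s=6;q=proj(S,m);r,c=int(q[0])-40,int(q[1])-65
im=cv2.resize(S["color"][r:r+95,c:c+125],None,fx=s,fy=s,interpolation=cv2.INTER_CUBIC)
def dot(X,col):
    q=proj(S,X)+[-3.1,-.6];cv2.circle(im,(int((q[1]-c+.5)*s),int((q[0]-r+.5)*s)),4,col,1)
for x in(-65,65): dot(m+R[:,0]*x,(0,0,255))
ux,uy=np.array([.9927,.1203,0]),np.array([-.1203,.9927,0])
for x in(-40,-32,32,40):
    for y in(-20,20): dot(np.array([524.3,65.5,116])+ux*x+uy*y,(0,255,0))
cv2.imwrite("pics/v.png",im)
plan((524.3,65.5,110,.1206),(524.3,65.5,91,.1206))
E
```

```text
clk 6.1 tcp [524.229  66.392 145.121] w 18.3 F [ 0.061 -0.004 -2.819]
tr cm [ 0.     3.512 -0.088] dr [ 0.     0.002 -0.001]
tr cm [ 0.002  5.412 -0.087] dr [ 0.     0.002 -0.001]
```

View pics/v.png

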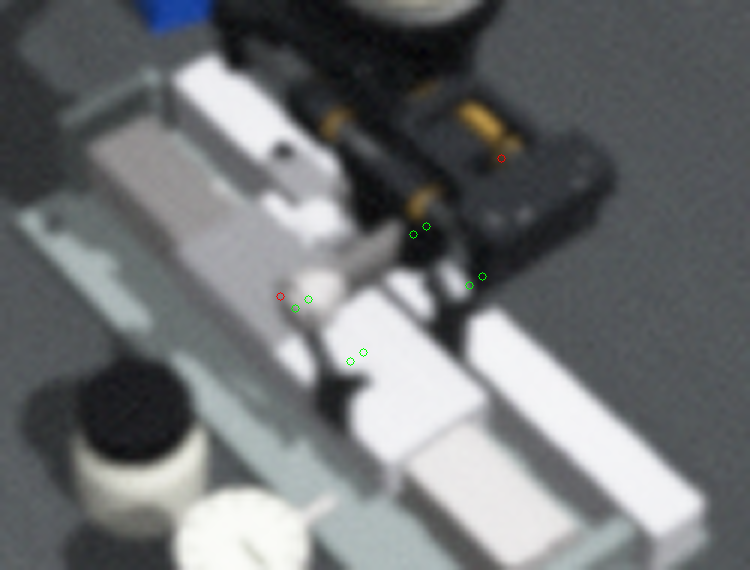

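The gripped shaft hovers over the rests, with its far collar at about (310,295). The far rest's right horn is around (355,378), a few pixels from my projection. I'll check this against the unobstructed first pictures.

```bash
python3 - <<'E'
from mv import *
S=capture("scene");T=capture("top")
ux,uy=np.array([.9927,.1203,0]),np.array([-.1203,.9927,0])
k=np.array([476.8,-40.7,0]);r=np.array([524.3,65.5,0])
ims=[]
for p,f,(r0,c0),s,off in((S,"scene0",(165,295),8,(-3.1,-.6)),(T,"top0",(180,275),8,(0,0))):
    im=cv2.resize(cv2.imread(f"pics/{f}.png")[r0:r0+72,c0:c0+48+0],None,fx=s,fy=s,interpolation=cv2.INTER_CUBIC) if f=="scene0" else cv2.resize(cv2.imread(f"pics/{f}.png")[r0:r0+72,c0:c0+48],None,fx=s,fy=s,interpolation=cv2.INTER_CUBIC)
    def dot(X,col):
        q=proj(p,X)+off;cv2.circle(im,(int((q[1]-c0+.5)*s),int((q[0]-r0+.5)*s)),3,col,1)
    for x in(-36,36):
        for y in(-20,20): dot(r+[0,0,116]+ux*x+uy*y,(0,200,0))
    for z in(88,122): dot(k+[0,0,z],(0,0,255))
    dot(r+[0,0,60],(255,0,0))
    ims.append(im)
cv2.imwrite("pics/chk.png",np.hstack(ims))
E
```

```text
(no output)
```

View pics/chk.png

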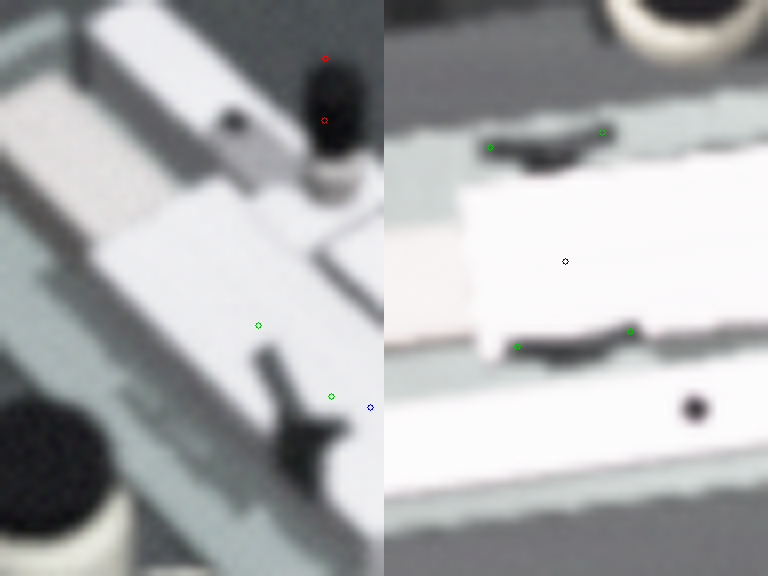

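```bash
python3 - <<'E'
from mv import *
o=arm.get_obs();S=capture("scene");T=capture("top")
t=np.array(o["tcp_pos"]);R=np.array(o["eef_rot"]);m=t+[0,0,19];print(t)
ux,uy=R[:,0],R[:,2]
ims=[]
for p,(r0,c0) in((S,(190,300)),(T,(170,270))):
    s=8;im=cv2.resize(p["color"][r0:r0+72,c0:c0+48],None,fx=s,fy=s,interpolation=cv2.INTER_CUBIC)
    def dot(X,col):
        q=proj(p,X);cv2.circle(im,(int((q[1]-c0+.5)*s),int((q[0]-r0+.5)*s)),3,col,1)
    for x in(49,61):
      for a in np.arange(0,6.28,.52): dot(m+ux*x+15*(np.cos(a)*uy+np.array([0,0,np.sin(a)])),(0,0,255))
    for x in(-36,36):
        for y in(-20,20): dot(np.array([524.3,65.5,116])+np.array([.9927,.1203,0])*x+np.array([-.1203,.9927,0])*y,(0,200,0))
    ims.append(im)
cv2.imwrite("pics/c2.png",np.hstack(ims))
E
```

```text
[524.298  66.079 145.176]
```

View pics/c2.png

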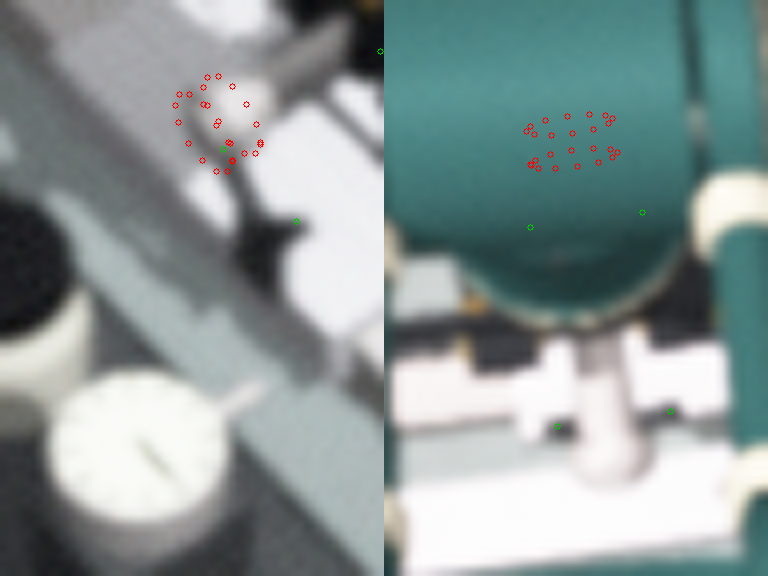

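```bash
python3 - <<'E'
from mv import *
T=capture("top");o=arm.get_obs()
t=np.array(o["tcp_pos"]);R=np.array(o["eef_rot"]);m=t+[0,0,19]
for x in(-49,-55,-61,-65,-70):
    q=proj(T,m+R[:,0]*x);print(x,(q+.5-[170,270])*8+[0,384])
im=T["color"]
c=270+int((605-384)/8);print(c,im[218:236,c-1:c+2].mean(1).astype(int).tolist())
E
```

```text
-49 [439.534 613.665]
-55 [456.918 616.039]
-61 [474.327 618.417]
-65 [485.946 620.004]
-70 [500.484 621.99 ]
297 [[235, 236, 241], [238, 238, 243], [239, 240, 244], [239, 240, 245], [240, 241, 245], [241, 242, 246], [242, 242, 247], [244, 244, 248], [246, 246, 250], [245, 245, 249], [238, 239, 244], [231, 232, 237], [232, 232, 237], [242, 241, 245], [252, 251, 252], [253, 252, 253], [253, 253, 253], [253, 253, 253]]
```

Request:
servo_tool(translation=[[0.4,0.5,-0.06],[0.4,1.5,-0.06],[0.4,2.5,-0.06],[0.4,3.2,-0.06],[0.4,3.7,-0.06],[0.4,4.2,-0.06],[0.4,4.6,-0.06],[0.4,4.9,-0.06],[0.4,5.2,-0.06],[0.4,5.3,-0.06],[0.4,5.35,-0.06],[0.4,5.35,-0.06],[0.4,5.35,-0.06]], dr=[[0,0,0],[0,0,0],[0,0,0],[0,0,0],[0,0,0],[0,0,0],[0,0,0],[0,0,0],[0,0,0],[0,0,0],[0,0,0],[0,0,0],[0,0,0]], grip=[1,1,1,1,1,1,1,1,1,1,1,1,1])

```text
clock: 7.43
tcp_pos: [528.6, 65.6, 91.9]
eef_rot: [[0.993, -0.001, -0.121], [0.121, -0.001, 0.993], [-0.001, -1.0, -0.001]]
wrist_force: [0.4, -0.5, -2.4]
gripper_width: 18.6
```

```bash
python3 - <<'E'
from mv import *
S=capture("scene");T=capture("top")
a=cv2.resize(S["color"][185:245,300:360],(480,480),interpolation=cv2.INTER_CUBIC)
b=cv2.resize(T["color"][195:255,280:320],(320,480),interpolation=cv2.INTER_CUBIC)
cv2.imwrite("pics/low.png",np.hstack([a,b]))
E
```

```text
(no output)
```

View pics/low.png

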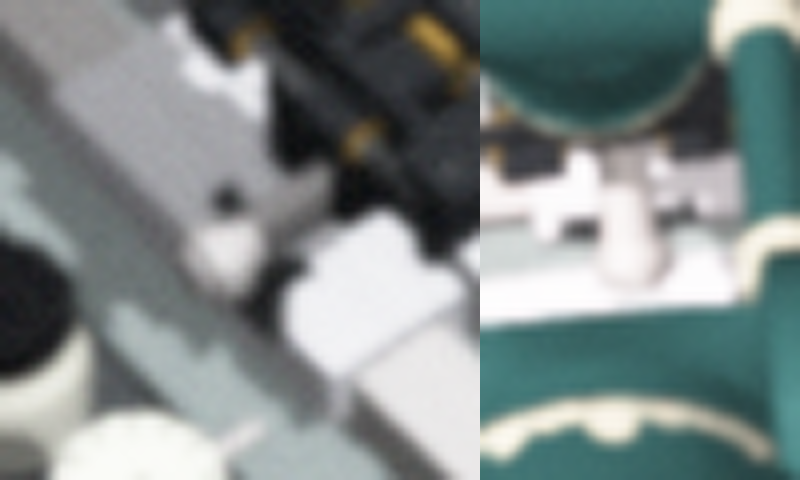

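The far collar (230,255) sits outside the rest horn (228,195) and the shaft lies between the horns, so I'll release it and lift.

Request:
servo_tool(translation=[[0,0.1,0],[0,0.1,0],[0,0.1,0],[0,0.1,0],[0,0.1,0],[0,0.1,0],[0,0.1,0],[0,0.1,0],[0,0.1,0],[0,-1,0],[0,-3,0],[0,-6,0],[0,-9,0],[0,-9,0],[0,-9,0]], dr=[[0,0,0],[0,0,0],[0,0,0],[0,0,0],[0,0,0],[0,0,0],[0,0,0],[0,0,0],[0,0,0],[0,0,0],[0,0,0],[0,0,0],[0,0,0],[0,0,0],[0,0,0]], grip=[-1,-1,-1,-1,-1,-1,-1,-1,-1,-1,-1,-1,-1,-1,-1])

```text
clock: 8.78
tcp_pos: [530.7, 65.8, 185.3]
eef_rot: [[0.993, 0.005, -0.121], [0.121, -0.0, 0.993], [0.005, -1.0, -0.001]]
wrist_force: [0.2, -0.9, -0.1]
gripper_width: 88.2
```

```bash
python3 - <<'E'
from mv import *
plan((476.6,-41.2,182,.1206))
S=capture("scene")
cv2.imwrite("pics/rel.png",cv2.resize(S["color"][165:240,290:370],(640,600),interpolation=cv2.INTER_CUBIC))
E
```

```text
clk 8.7833 tcp [530.684  65.797 185.303] w 88.2 F [ 0.18  -0.917 -0.131]
tr cm [-6.665  0.303 -9.967] dr [0.001 0.001 0.005]
```

View pics/rel.png

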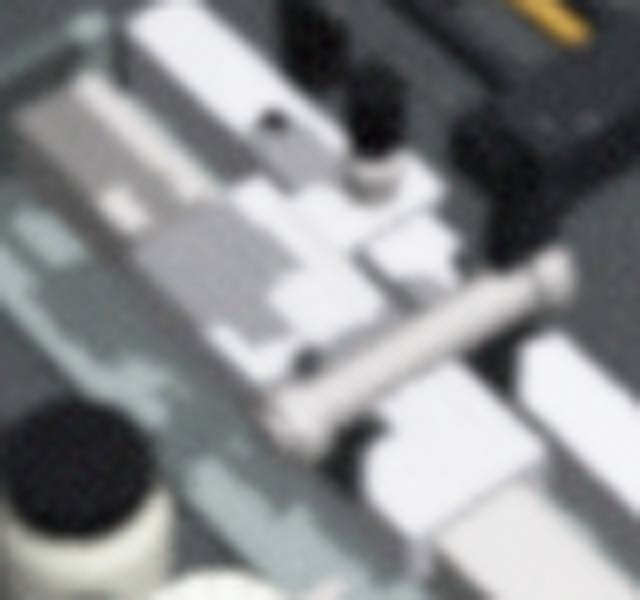

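Request:
servo_tool(translation=[[-2,0.3,-3.3],[-4,0.3,-6.6],[-6,0.3,-9.2],[-6.66,0.3,-9.97],[-6.66,0.3,-9.97],[-6.66,0.3,-9.97],[-6.66,0.3,-9.97],[-6.66,0.3,-9.97],[-6.66,0.3,-9.97]], dr=[[0,0,0.005],[0,0,0.005],[0,0,0.005],[0,0,0.005],[0,0,0.005],[0,0,0.005],[0,0,0.005],[0,0,0.005],[0,0,0.005]], grip=[-1,-1,-1,-1,-1,-1,-1,-1,-1])

```text
clock: 9.58
tcp_pos: [475.7, -40.3, 180.0]
eef_rot: [[0.992, -0.003, -0.122], [0.122, -0.001, 0.992], [-0.003, -1.0, -0.0]]
wrist_force: [-0.1, 0.7, 0.1]
gripper_width: 87.8
```

```bash
python3 -c "
from mv import *
plan((476.6,-41.2,90,.1206))"
```

```text
clk 9.5833 tcp [475.689 -40.344 180.024] w 87.8 F [-0.082  0.666  0.092]
tr cm [ 0.111  9.002 -0.093] dr [ 0.     0.002 -0.003]
```

Request:
servo_tool(translation=[[0.11,2,-0.09],[0.11,5,-0.09],[0.11,8,-0.09],[0.11,9,-0.09],[0.11,9,-0.09],[0.11,9,-0.09],[0.11,9,-0.09],[0.11,9,-0.09],[0.11,9,-0.09],[0.11,9,-0.09],[0.11,9,-0.09],[0.11,9,-0.09],[0.11,9,-0.09],[0.11,9,-0.09],[0.11,9,-0.09],[0.11,9,-0.09],[0.11,9,-0.09],[0.11,9,-0.09]], dr=[[0,0,-0.003],[0,0,-0.003],[0,0,-0.003],[0,0,-0.003],[0,0,-0.003],[0,0,-0.003],[0,0,-0.003],[0,0,-0.003],[0,0,-0.003],[0,0,-0.003],[0,0,-0.003],[0,0,-0.003],[0,0,-0.003],[0,0,-0.003],[0,0,-0.003],[0,0,-0.003],[0,0,-0.003],[0,0,-0.003]], grip=[-1,-1,-1,-1,-1,1,1,1,1,1,1,1,1,1,1,1,1,1], grip_force=35)

```text
clock: 11.08
tcp_pos: [476.5, -41.1, 90.0]
eef_rot: [[0.992, -0.001, -0.122], [0.122, -0.0, 0.992], [-0.001, -1.0, -0.0]]
wrist_force: [-1.1, -0.0, 0.1]
gripper_width: 22.6
```

Request:
servo_tool(translation=[[0,-0.4,0],[0,-0.8,0],[0,-1.2,0],[0,-1.6,0],[0,-1.9,0],[0,-1.9,0],[0,-1.9,0],[0,-1.9,0]], dr=[[0,0,0],[0,0,0],[0,0,0],[0,0,0],[0,0,0],[0,0,0],[0,0,0],[0,0,0]], grip=[1,1,1,1,1,1,1,1])

```text
clock: 11.75
tcp_pos: [476.4, -41.1, 108.8]
eef_rot: [[0.992, -0.001, -0.122], [0.122, -0.0, 0.992], [-0.001, -1.0, -0.0]]
wrist_force: [2.8, -0.9, -7.7]
gripper_width: 22.8
```

Request:
servo_tool(translation=[[0,0,0.2],[0,0,0.5],[0,0,0.9],[0,0,1.3],[0,0,1.7],[0,0,2.1],[0,0,2.5],[0,0,2.9],[0,0,3.3],[0,0,3.7],[0,0,4.1],[0,0,4.5],[0,0,4.9],[0,0,5.3],[0,0,5.6],[0,0,5.8],[0,0,5.95],[0,0,6.0],[0,0,6.0],[0,0,6.0]], dr=[[0,0,0],[0,0,0],[0,0,0],[0,0,0],[0,0,0],[0,0,0],[0,0,0],[0,0,0],[0,0,0],[0,0,0],[0,0,0],[0,0,0],[0,0,0],[0,0,0],[0,0,0],[0,0,0],[0,0,0],[0,0,0],[0,0,0],[0,0,0]], grip=[1,1,1,1,1,1,1,1,1,1,1,1,1,1,1,1,1,1,1,1])

```text
clock: 13.42
tcp_pos: [469.5, 19.0, 109.0]
eef_rot: [[0.992, 0.0, -0.123], [0.123, -0.0, 0.992], [0.0, -1.0, -0.0]]
wrist_force: [5.4, -1.4, -10.0]
gripper_width: 22.9
```

Request:
servo_tool(translation=[[0,0.2,-0.05],[0,0.5,-0.05],[0,0.8,-0.05],[0,1.1,-0.05],[0,1.4,-0.05],[0,1.7,-0.05],[0,1.9,-0.05],[0,1.95,-0.05],[0,1.95,-0.05],[0,1.95,-0.05]], dr=[[0,0,0],[0,0,0],[0,0,0],[0,0,0],[0,0,0],[0,0,0],[0,0,0],[0,0,0],[0,0,0],[0,0,0]], grip=[1,1,1,1,1,1,1,1,1,1])

```text
clock: 14.25
tcp_pos: [469.7, 18.9, 90.0]
eef_rot: [[0.992, 0.001, -0.123], [0.123, 0.001, 0.992], [0.001, -1.0, 0.001]]
wrist_force: [-0.3, 2.3, 0.9]
gripper_width: 22.4
```

```bash
python3 - <<'E'
from mv import *
plan((469.3,18.4,89,.1206))
S=capture("scene");T=capture("top")
a=cv2.resize(S["color"][180:255,295:365],(560,600),interpolation=cv2.INTER_CUBIC)
cv2.imwrite("pics/end.png",a)
E
```

```text
clk 14.25 tcp [469.658  18.861  89.982] w 22.4 F [-0.251  2.286  0.907]
tr cm [-0.041  0.098 -0.041] dr [-0.001  0.002  0.001]
```

View pics/end.png

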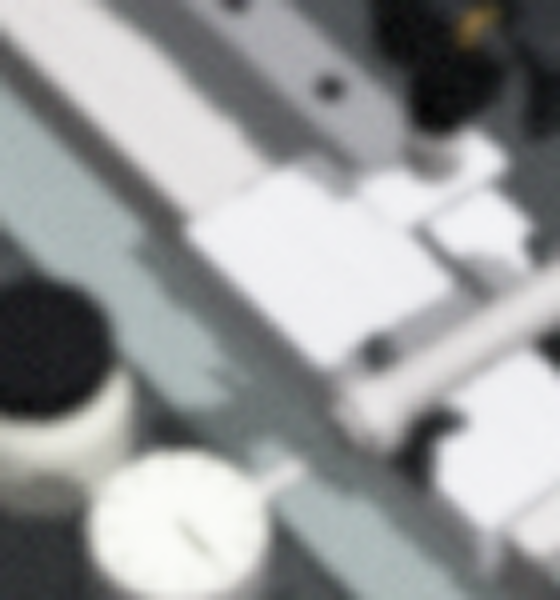

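Request:
servo_tool(translation=[[0,0.05,0],[0,0.1,0],[0,0.1,0],[0,0.1,0],[0,0.1,0]], dr=[[0,0,0],[0,0,0],[0,0,0],[0,0,0],[0,0,0]], grip=[1,1,1,1,1])

```text
clock: 14.77
tcp_pos: [469.8, 18.8, 89.9]
eef_rot: [[0.992, 0.001, -0.123], [0.123, 0.0, 0.992], [0.001, -1.0, 0.0]]
wrist_force: [-1.3, 2.5, 7.1]
gripper_width: 22.7
```

```bash
python3 -c "
from mv import *
plan((469.8,18.8,89.9,.1206));print(arm.close_job())"
```

```text
clk 14.7667 tcp [469.807  18.773  89.909] w 22.7 F [-1.334  2.546  7.092]
tr cm [-0.     0.001  0.003] dr [-0.     0.002  0.001]
the job is handed in; nothing more can be done
None
```

I completed the whole sequence and handed the job in at about 14.8 s on the clock. No verdict was reported.

- **Shaft:** I gripped the shaft at its middle, laid it in the two V rests and let it go. The picture after release showed it seated with both collars outside the rests. A later picture, taken after the slide, showed its far end still lying in its rest; the near end was outside that crop.
- **Plunger:** I gripped the knob and raised it 19 mm. The wrist force of about 8 N matched the spring. I then slid the carriage 60 mm towards the gauge and lowered the pin.
- **Pin home:** The tool came back down to its starting grip height of 90 mm with almost no vertical force. Commanding 1 mm further down gave a stiff 7 N with almost no movement, so the pin is home. The grip position was within about 0.2 mm of the hole I had measured in the top camera, and the knob is still gripped at a commanded 35 N.
- **Disagreements:** The scene and top cameras differed by about 6–8 mm on where the shaft lay in the cradle, and the networks' points were also a few pixels off. I relied on fits in the top view and shifted the placing by 4 mm along the shaft. I did not measure the shaft's final position along the rests or the gauge line numerically; both were only judged by eye in the pictures.

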